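# Couple the passed grease coupler to a tilted nipple

### The job

Two grease couplers stand in the steel stand. Take the one with the red tag (failed inspection) and stand it upright over the spigot of the red reject nest and let it go; then take the one with the green tag, press it squarely onto the tilted grease nipple of the bearing block until it snaps over the nipple, and push on against the nipple's spring until it is fully home. Finish while still gripping the green coupler and keeping it pushed home; never put the red coupler on the nipple, and leave everything else where it is.

Things in the scene. Friction and masses are not known exactly. Their poses are not given: they have to be found in the camera images.
- green_coupler: Coupler with green band and cap, round, 92 mm tall, 0.14-0.28 kg. Origin: centre of its open mouth (underside); z: mouth to cap. Nose 30 mm wide (0-36 mm up), black push flange 54 mm wide (36-42), grip barrel 28 mm wide (42-92; fingers may bear on the flange). Bore 19 mm wide at the lip (0-6), wider behind, 30 mm deep. Starts mouth down on the stand's plate, over either spigot.
- red_coupler: Coupler with red band and red cap, else the same as the green one in size, weight, origin and axes. Starts over the stand's other spigot.
- stand: Fixed steel plate 200x80x8 mm lying on the bench with two upright round-topped spigots 120 mm apart (60 mm either side of the centre along its long x axis), each 12 mm across and 24 mm tall above the plate. Origin at the centre of its underside, z up.
- nest_seat (a point): Centre of the top face of the fixed red reject nest (plate 90x90x8 mm), at the foot of its one upright spigot (12 mm wide, 24 mm tall, round-topped). A coupler set over it rests with its mouth here. z up.
- bearing_block: Fixed grey bearing block with a steel shaft stub lying through it: foot 100x120x12 mm, round housing 68 mm across, 50 mm wide, 80 mm tall, shaft 100 mm long. Origin: centre of its underside, z up; the nipple leans 30 degrees off vertical towards the block's own -x side (roughly towards the robot).
- nipple_seat (a point): Centre of the brass shoulder (32 mm wide) at the nipple's foot, about 78 mm above the bench; z points out along the nipple, 30 degrees off vertical. Coupler fully home: mouth on the shoulder. Along z: stem 16 mm wide to 23 mm, tapering to 12 mm at 31; two sprung balls stick out 3.5 mm at 19 mm; the coupler's lip passes them (about 6 N) and snaps with its mouth 9 mm out.
- nipple_pin (a joint): Steel pin (11 mm wide, tapered end) at the nipple's end, its free tip 40 mm out from the shoulder: how far it is pushed in, m. 0 free, 0.010 with the coupler fully home. Its spring pushes back with 4 N at first, 12 N fully in; if let go it pushes the coupler back out to about 0, where the balls catch the lip.
- glass: Bystander: clear glass tumbler standing mouth down, 73 mm wide, 100 mm tall, behind the work; loose, to be left alone. Origin at the centre of its underside.
- label_roll: Bystander: roll of off-white labels lying flat, 61 mm across, 25 mm tall; loose, to be left alone. Origin at the centre of its underside.
- marker: Bystander: black and red marker pen lying on the bench behind the bearing block, 14 mm thick, about 130 mm long; loose, to be left alone. Origin at the centre of its underside.
- scraper: Bystander: flat green pot scraper lying on the bench, 139x105x14 mm; loose, to be left alone. Origin at the centre of its underside.
- can_opener: Bystander: fixed bench can opener, a steel column 330 mm tall on a base at the right front of the bench, 178x155 mm over all; keep the arm clear of it. Origin at the base's underside, z up.

How it is judged:
By the outcome, as a careful person would: the job done as asked, in the order asked, and still so for the second after the job is handed in, while the arm keeps its last pose, push and grip.
It also fails if it takes over 64 s, if anything falls off the work surface, if the arm or the gripper's body presses on something with over 40 N, if the wrist force passes 120 N, or if a joint passes its speed limit or range.

### The arm

A 7-joint arm with a two-finger parallel gripper is mounted at the origin on a cart in front of the work surface, level with it; the furniture and walls round the work are solid. World frame = base frame: x ahead of the robot, y to its left, z up, the work surface at z = 0. Lengths are in mm, angles in rad, forces in N, time in s.
With the tool pointing down it reaches from about 425 to 875 mm from the base axis. Payload 8.4 kg.
Tool frame: the origin (TCP) lies between the finger pads; the fingertips stand 11 mm ahead of it and the grasp point (between the pads) lies 8 mm behind it; z points along the fingers, y is the line along which they close (so a half turn about z gives the same grasp; the last joint's range is limited). The gripper opens to 85 mm and grips with 20 to 120 N. Pads are 22 mm wide; open, the fingers measure 114 mm over their backs; the gripper's body (76 mm by 85 mm) begins 54 mm behind the grasp point. The pads swing forward as they close: fully open they stand 13 mm farther back than shut.
Start: joints at [-1.391, 0.333, 0.04, 1.465, -0.013, 1.343, -0.059], TCP at [178.884, 624.872, 242.308] pointing down, gripper open.
Joint ranges: [-2.58, 2.58], [-0.38, 2.09], [-1.3, 1.39], [0.25, 2.4], [-1.5, 4.64], [0.08, 2.09], [-2.65, 2.65]. Speed limits (rad/s): [2.22, 2.22, 2.79, 2.79, 3.14, 3.14, 3.14].

### API

Orientations are given as a unit quaternion [x, y, z, w].
In Python, from plant import bot gives the robot as it stands.
- The arm moves only by the tool servo_tool, never from a script. Its argument "motion" is a list of rows, each an object of numbers: "x", "y", "z": the shift along the tool's x, y, z in mm; "yaw": the turn about the tool's z in degrees; "jaw": the closure, from 0 (fully open) to 1 (shut). In form: [{"x": .., "y": .., "z": .., "yaw": .., "jaw": ..}, ...]. A call has 1 to 12 rows; each row shifts and turns the commanded pose from where the row before left it, along the tool's axes as they then stand; what a row does not reach is not made up. A row lasts 1/10 s, in which the tool goes at most 50 mm and 8.59 degrees, less where a joint would pass 70% of its speed; a pose out of reach is approached as far as the arm can. A call with a gripper value outside its range is refused whole. The fingers move at their own pace and stop on an object; "force" is the grip in N (left out, the last holds). Time passes only in rows, so rows that do not move let the fingers close. It gives the time, the measured TCP pose, the force, the opening and the grip force at its end, in the units of the state.
- bot.sense(): the state, without advancing time (a new reading comes with each control period).
- bot.snapshot(name): name is "scene" or "top" or "wrist"; returns (picture, depth): 384x512x3 uint8, red, green, blue; 384x512 float32, mm along the optical axis (not along the pixel's ray), 0 where there is no reading.
- bot.get_calibration(name): a dict with "K" (3x3 intrinsics, pixels), "R" (3x3) and "t" (3): a world point X has camera coordinates R X + t. Camera axes: x right, y down, z forward; pixel columns grow to the right and rows downward; lengths in mm; the calibration is good to about 2 mm. A picture is of the moment at which its call begins: read the wrist's pose just before it. get_calibration takes no time and is no camera call; for the wrist camera it gives the pose at the moment of the call.
- bot.close_job(): hands the job in; it is judged then, once.
Trained networks look in the newest picture that a camera, given by its name, has taken for a name from the list of things; names that differ only in an ending like _2 or _b are one class to them, and where a whole thing is asked for, a point or a joint stands for the part that bears it (a point fixed in the world has none). Each returns a list of dicts, best first, with "confidence" (0 to 1); they miss things now and then, are a little off and sometimes report something else, mostly with a low value. They report only what shows in the picture. A call takes as long as a camera call.
- bot.find_in(camera, target): "xyz" ([x, y, z] in mm, in world coordinates, good to about 4 mm: the middle of the surface that is visible of it).
- bot.masks_of(camera, target): "region" (384x512 bool, what is visible of it).
The state is a dict: "t": time; "joint_pos": joint angles; "dq": joint speeds; "joint_torque": joint torques, N m; "ee_pos": TCP position; "ee_rot": TCP orientation; "ft_force": force on the tool from outside, world axes, zero at the start; "ft_torque": the same for the moment, N m; "grip_width": finger opening in mm; "grip_force": force on a finger pad.
Only numpy, scipy, OpenCV 4.12 (cv2) and the standard library are available. Lean on these libraries where they do the work, as an engineer would, in place of code of your own. Each camera call takes 0.05 s, during which the arm holds its last target. There are 200 camera calls.

## Working session

There is one attempt and no reset: what is moved stays moved. The work goes in short steps, Python scripts to look and compute and a tool call to move; the robot and the scene stay as the last step left them, time stands still between calls to the robot, and variables do not carry over. Pictures are saved under pics/ and viewed, at most 10 in all, crops included, and the job is handed in when it is done.

Besides the shell and the picture viewer there is one more tool, called after "Emit:" by a JSON object that holds its "name" and its "arguments", one argument or row to a line. servo_tool: Moves the arm, as the interface text tells. Its arguments: {"type":"object","properties":{"motion":{"type":"array"},"force":{"type":"number"}},"required":["motion"]}

```bash
mkdir -p pics
python3 - <<'E'
from plant import bot
import cv2,numpy as np
print(bot.sense())
ims=[]
for c in ("scene","top"):
    p,d=bot.snapshot(c); ims.append(p)
    np.save(f"/tmp/{c}.npy",d)
    for t in ["green_coupler","red_coupler","stand","nest_seat","bearing_block","nipple_seat","nipple_pin","glass","can_opener","label_roll","scraper","marker"]:
        r=bot.find_in(c,t); print(c,t,[(np.round(a["xyz"]).tolist(),round(a["confidence"],2)) for a in r[:2]])
    k=bot.get_calibration(c);print({a:np.round(b,3).tolist() for a,b in k.items()})
for i,c in enumerate(("scene","top")): cv2.imwrite(f"pics/{c}0.png",cv2.resize(ims[i][:,:,::-1],(800,600)))
E
```

```text
{'t': 0.0, 'joint_pos': array([-1.39118413,  0.33387217,  0.03987439,  1.46626234, -0.01340676,
        1.34329066, -0.0585222 ]), 'dq': array([ 0.00066849, -0.0020169 , -0.00029689, -0.00081427,  0.00212435,
       -0.00054071,  0.00062435]), 'joint_torque': array([ 2.61875102e-04, -6.58539677e+01,  1.36591382e+00, -4.05571032e+01,
        1.68567267e-02,  1.19044128e-02, -2.57957197e-05]), 'ee_pos': array([178.79451682, 624.47773289, 241.45065758]), 'ee_rot': array([ 1.38975453e-01,  9.90295516e-01, -7.80984895e-04, -5.96205449e-05]), 'ft_force': array([ 0.88867486, -0.81257227,  0.27202454]), 'ft_torque': array([ 0.02032382, -0.00414383, -0.03715051]), 'grip_force': 0.0, 'grip_width': 85.0680004200451}
scene green_coupler [([418.0, -243.0, 47.0], 0.51)]
scene red_coupler [([537.0, -242.0, 52.0], 0.65)]
scene stand [([473.0, -248.0, 10.0], 0.96)]
scene nest_seat [([526.0, 263.0, 3.0], 0.84)]
scene bearing_block [([605.0, -23.0, 28.0], 0.68)]
scene nipple_seat [([593.0, -11.0, 83.0], 0.42)]
scene nipple_pin []
scene glass [([709.0, -236.0, 70.0], 0.92)]
scene can_opener [([528.0, 26
[... 295 characters left out ...]
.494, -0.699]], 't': [-395.547, 345.575, 1181.217]}
top green_coupler [([427.0, -230.0, 54.0], 0.64)]
top red_coupler [([543.0, -237.0, 46.0], 0.68)]
top stand [([486.0, -229.0, 10.0], 0.97)]
top nest_seat [([528.0, 263.0, 8.0], 0.68)]
top bearing_block [([615.0, -9.0, 14.0], 0.79)]
top nipple_seat []
top nipple_pin []
top glass [([721.0, -228.0, 101.0], 0.64)]
top can_opener []
top label_roll [([642.0, 376.0, 23.0], 0.83)]
top scraper [([638.0, -386.0, 10.0], 0.61)]
top marker [([764.0, -85.0, 13.0], 0.56)]
{'K': [[466.346, 0.0, 253.639], [0.0, 466.346, 189.78], [0.0, 0.0, 1.0]], 'R': [[0.021, -1.0, -0.008], [-0.994, -0.02, -0.103], [0.103, 0.01, -0.995]], 't': [-59.483, 583.958, 1405.741]}
```

View pics/scene0.png

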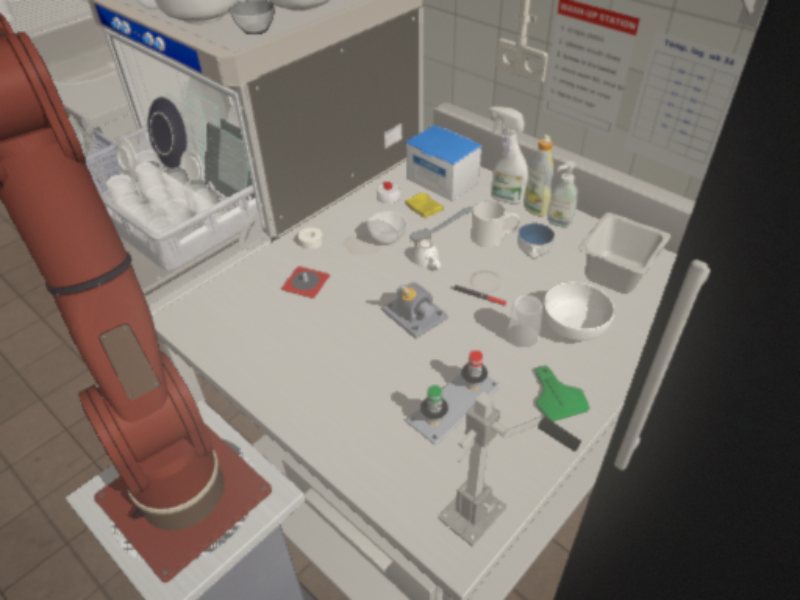

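View pics/top0.png

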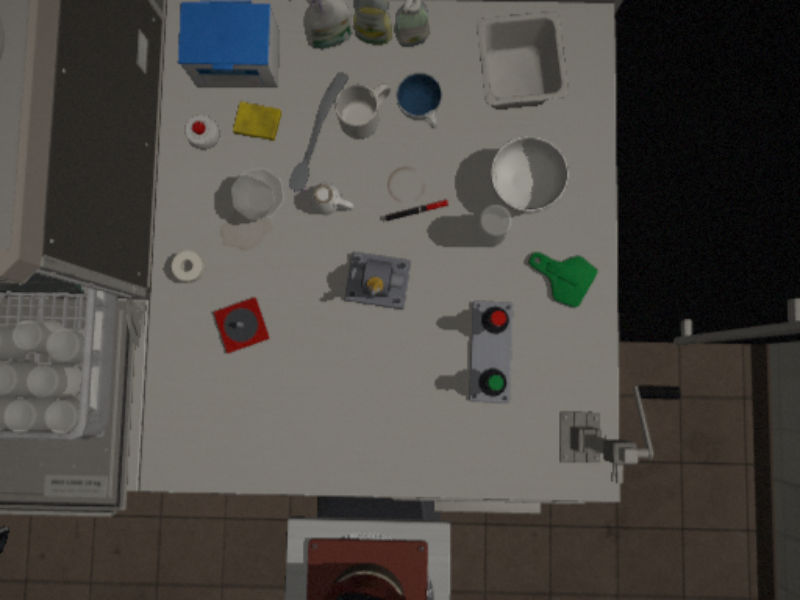

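Emit:
{"name": "servo_tool", "arguments": {
  "motion": [
    {"yaw":-8},
    {"yaw":-8},
    {"x":-30,"y":-32},
    {"x":-30,"y":-32},
    {"x":-30,"y":-32},
    {"x":-30,"y":-32},
    {"x":-30,"y":-32},
    {"x":-30,"y":-32},
    {"x":-30,"y":-32},
    {"x":-30,"y":-32},
    {"x":-30,"y":-32},
    {"x":-30,"y":-32}
  ]
}}

```text
$.motion[0]: bad value
```

Emit:
{"name": "servo_tool", "arguments": {
  "motion": [
    {"x":0,"y":0,"z":0,"yaw":-8,"jaw":0},
    {"x":0,"y":0,"z":0,"yaw":-8,"jaw":0},
    {"x":-30,"y":-32,"z":0,"yaw":0,"jaw":0},
    {"x":-30,"y":-32,"z":0,"yaw":0,"jaw":0},
    {"x":-30,"y":-32,"z":0,"yaw":0,"jaw":0},
    {"x":-30,"y":-32,"z":0,"yaw":0,"jaw":0},
    {"x":-30,"y":-32,"z":0,"yaw":0,"jaw":0},
    {"x":-30,"y":-32,"z":0,"yaw":0,"jaw":0},
    {"x":-30,"y":-32,"z":0,"yaw":0,"jaw":0},
    {"x":-30,"y":-32,"z":0,"yaw":0,"jaw":0},
    {"x":-30,"y":-32,"z":0,"yaw":0,"jaw":0},
    {"x":-30,"y":-32,"z":0,"yaw":0,"jaw":0}
  ]
}}

```text
t: 2.5
ee_pos: [480.1, 303.6, 242.6]
ee_rot: [-0.0, 1.0, 0.0, 0.0]
ft_force: [0.3, 1.2, -1.0]
grip_width: 85.0
grip_force: 0.0
```

```bash
cat > h.py <<'E'
from plant import bot
import cv2,numpy as np
def cloud(c,d,cal):
    v,u=np.mgrid[:384,:512]; K=cal["K"]
    P=np.stack([(u-K[0,2])/K[0,0]*d,(v-K[1,2])/K[1,1]*d,d],-1)
    return (P-cal["t"])@cal["R"]
def look(c,name=None):
    cal=bot.get_calibration(c); p,d=bot.snapshot(c)
    if name: cv2.imwrite(f"pics/{name}.png",p[:,:,::-1])
    W=cloud(c,d,cal); W[d==0]=np.nan
    return p,d,W,cal
def mask(c,t):
    r=bot.masks_of(c,t)
    return (r[0]["region"],r[0]["confidence"]) if r else (None,0)
def circ(xy):
    c,r=cv2.minEnclosingCircle(np.float32(xy)); return np.round(c,1),round(r,1)
E
python3 - <<'E'
from h import *
p,d,W,cal=look("wrist","w1")
print(np.round(cal["R"],2).tolist(),np.round(-cal["R"].T@cal["t"]))
m,c=mask("wrist","nest_seat");print(c)
if m is not None:
    Q=W[m&np.isfinite(W[...,2])]
    print(len(Q),np.percentile(Q,[1,50,99],axis=0).round(1))
    print(cv2.minAreaRect(np.float32(Q[:,:2])))
    S=Q[Q[:,2]>16]; print(len(S),S.mean(0),S.min(0),S.max(0))
E
```

```text
[[-0.0, 1.0, 0.0], [0.95, 0.0, 0.31], [0.31, 0.0, -0.95]] [400. 304. 374.]
0.68
4376 [[473.6 215.5   5.2]
 [520.8 266.4   8.1]
 [573.7 314.6  27.8]]
((526.0523681640625, 265.8741455078125), (92.58148193359375, 90.38691711425781), 20.867450714111328)
90 [522.84183281 266.06412835  26.98654532] [518.63551169 260.04782636  16.09846081] [529.37406595 271.29989654  33.08446601]
```

View pics/w1.png

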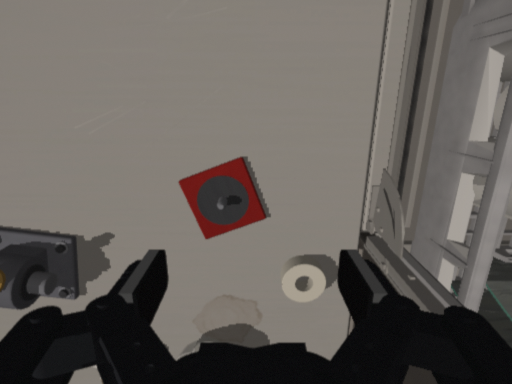

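Emit:
{"name": "servo_tool", "arguments": {
  "motion": [
    {"x":0,"y":-45,"z":0,"yaw":0,"jaw":0},
    {"x":0,"y":-45,"z":0,"yaw":0,"jaw":0},
    {"x":0,"y":-45,"z":0,"yaw":0,"jaw":0},
    {"x":0,"y":-45,"z":0,"yaw":0,"jaw":0},
    {"x":0,"y":-45,"z":0,"yaw":0,"jaw":0},
    {"x":0,"y":-45,"z":0,"yaw":0,"jaw":0},
    {"x":0,"y":-45,"z":0,"yaw":0,"jaw":0},
    {"x":0,"y":-45,"z":0,"yaw":0,"jaw":0},
    {"x":0,"y":-45,"z":0,"yaw":0,"jaw":0},
    {"x":0,"y":-45,"z":0,"yaw":0,"jaw":0},
    {"x":0,"y":-45,"z":0,"yaw":0,"jaw":0},
    {"x":0,"y":-45,"z":0,"yaw":0,"jaw":0}
  ]
}}

```text
t: 3.8
ee_pos: [479.2, -236.3, 242.8]
ee_rot: [-0.001, 1.0, 0.0, 0.001]
ft_force: [0.6, 0.4, 0.3]
grip_width: 85.2
grip_force: 0.0
```

Run:
```python
from h import *
print(bot.sense()["joint_pos"].round(2),bot.sense()["ee_pos"])
p,d,W,cal=look("wrist","w2")
for t in ["red_coupler","green_coupler","stand"]:
    m,c=mask("wrist",t);print(t,c)
    if m is None: continue
    Q=W[m&np.isfinite(W[...,2])]
    print(len(Q),np.percentile(Q,[1,50,99],axis=0).round(1).tolist())
    T=Q[(Q[:,2]>96)&(Q[:,2]<104)]
    if len(T)>5: print("cap",len(T),circ(T[:,:2]),T.mean(0))
    T=Q[(Q[:,2]>47)&(Q[:,2]<52)]
    if len(T)>5: print("flange",len(T),circ(T[:,:2]))
    if t=="stand":print(cv2.minAreaRect(np.float32(Q[Q[:,2]<12][:,:2])))
```

```text
[-0.34  0.1   0.78  1.78 -0.07  1.29  2.03] [ 479.21184759 -236.29958691  242.76318205]
red_coupler 0.7
6222 [[564.6, -64.5, 2.5], [594.9, -21.4, 47.1], [644.1, 54.4, 111.3]]
cap 149 (array([589.9,  -4.7]), 9.3) [588.52196146  -8.01811794  99.92375638]
flange 260 (array([617.7,  -6.7]), 50.8)
green_coupler 0.75
1954 [[397.7, -257.4, 48.0], [419.5, -232.9, 50.4], [446.6, -208.1, 101.1]]
cap 732 (array([ 422.3, -232.7]), 13.8) [ 422.043112   -232.72650277   99.62493957]
flange 1175 (array([ 422. , -232.4]), 26.7)
stand 0.79
6483 [[383.1, -275.0, 4.5], [476.3, -236.0, 7.6], [576.3, -193.9, 10.2]]
flange 22 (array([ 478.5, -229.4]), 81.8)
((481.7869873046875, -234.64024353027344), (82.34756469726562, 199.53871154785156), 88.99584197998047)
```

View pics/w2.png

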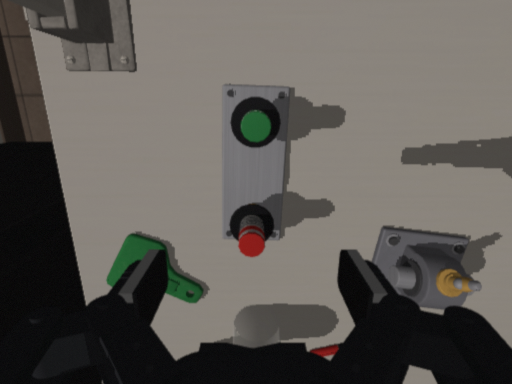

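Run:
```python
from h import *
p,d,W,cal=look("wrist"); np.savez("w2.npz",p=p,W=W)
z=W[...,2]
r=(abs(W[...,0]-540)<50)&(abs(W[...,1]+235)<45)
for a,b in((96,104),(47,53)):
    T=W[r&(z>a)&(z<b)]; print(len(T),circ(T[:,:2]),T.mean(0).round(1))
# block
b=(abs(W[...,0]-605)<90)&(abs(W[...,1]+8)<80)
F=W[b&(z>9)&(z<15)]; print("foot",len(F),cv2.minAreaRect(np.float32(F[:,:2])))
m=b&(p[...,0]>p[...,2].astype(int)+60); Q=W[m]; print("brass",len(Q),Q.mean(0).round(1),np.percentile(Q,[2,98],axis=0).round(1))
N=W[b&(z>84)]; print("high",len(N))
for h in range(84,122,4):
    T=N[(N[:,2]>=h)&(N[:,2]<h+4)]
    if len(T): print(h,len(T),T.mean(0).round(1),np.ptp(T,axis=0).round(1))
```

```text
523 (array([ 542., -236.]), 14.2) [ 540.9 -236.5   99.5]
800 (array([ 541.6, -236.5]), 26.7) [ 533.8 -236.4   49.6]
foot 1901 ((618.5411376953125, -6.5715789794921875), (119.62001037597656, 97.70032501220703), 82.44047546386719)
brass 476 [600.3  -9.6  82.9] [[586.5 -19.2  70.7]
 [614.3   3.8 104.5]]
high 442
84 93 [604.   -7.1  85.4] [28.3 15.1  3.8]
88 24 [595.5  -8.3  89.9] [18.8  8.2  3.7]
92 43 [588.5  -8.9  94.3] [18.2 13.   3.9]
96 78 [589.   -9.1  98.2] [16.8 12.9  3.9]
100 61 [588.3  -6.5 101.8] [15.7 10.4  4. ]
104 54 [585.6  -5.  105.9] [15.3 10.5  3.9]
108 70 [583.3  -3.3 110.3] [11.6  9.8  3.9]
112 19 [583.6  -1.8 112.8] [6.1 5.9 2. ]
```

Emit:
{"name": "servo_tool", "arguments": {
  "motion": [
    {"x":-31.5,"y":0,"z":0,"yaw":0,"jaw":0},
    {"x":-31.5,"y":0,"z":0,"yaw":0,"jaw":0},
    {"x":0,"y":0,"z":35,"yaw":0,"jaw":0},
    {"x":0,"y":0,"z":35,"yaw":0,"jaw":0},
    {"x":0,"y":0,"z":35,"yaw":0,"jaw":0},
    {"x":0,"y":0,"z":35,"yaw":0,"jaw":0},
    {"x":0,"y":0,"z":35,"yaw":0,"jaw":0},
    {"x":0,"y":0,"z":0,"yaw":0,"jaw":0},
    {"x":0,"y":0,"z":0,"yaw":0,"jaw":0}
  ]
}}

```text
t: 4.95
ee_pos: [542.6, -233.8, 67.8]
ee_rot: [-0.001, 1.0, 0.0, -0.0]
ft_force: [0.1, 0.4, 0.6]
grip_width: 85.6
grip_force: 0.0
```

Emit:
{"name": "servo_tool", "arguments": {
  "motion": [
    {"x":0,"y":-2,"z":0,"yaw":0,"jaw":0},
    {"x":0,"y":0,"z":0,"yaw":0,"jaw":1},
    {"x":0,"y":0,"z":0,"yaw":0,"jaw":1},
    {"x":0,"y":0,"z":0,"yaw":0,"jaw":1},
    {"x":0,"y":0,"z":0,"yaw":0,"jaw":1},
    {"x":0,"y":0,"z":0,"yaw":0,"jaw":1},
    {"x":0,"y":0,"z":0,"yaw":0,"jaw":1},
    {"x":0,"y":0,"z":0,"yaw":0,"jaw":1},
    {"x":0,"y":0,"z":0,"yaw":0,"jaw":1},
    {"x":0,"y":0,"z":0,"yaw":0,"jaw":1}
  ],
  "force": 40
}}

```text
t: 5.95
ee_pos: [542.5, -237.0, 67.8]
ee_rot: [-0.0, 1.0, 0.0, 0.0]
ft_force: [-1.9, 1.4, 6.5]
grip_width: 27.4
grip_force: 39.7
```

Emit:
{"name": "servo_tool", "arguments": {
  "motion": [
    {"x":0,"y":0,"z":-15,"yaw":0,"jaw":1},
    {"x":0,"y":0,"z":-25,"yaw":0,"jaw":1},
    {"x":0,"y":0,"z":-40,"yaw":0,"jaw":1},
    {"x":0,"y":0,"z":-40,"yaw":0,"jaw":1},
    {"x":0,"y":0,"z":-30,"yaw":0,"jaw":1},
    {"x":0,"y":20,"z":0,"yaw":0,"jaw":1},
    {"x":2,"y":40,"z":0,"yaw":0,"jaw":1},
    {"x":2,"y":40,"z":0,"yaw":0,"jaw":1},
    {"x":2,"y":40,"z":0,"yaw":0,"jaw":1},
    {"x":2,"y":40,"z":0,"yaw":0,"jaw":1},
    {"x":2,"y":40,"z":0,"yaw":0,"jaw":1},
    {"x":2,"y":40,"z":0,"yaw":0,"jaw":1}
  ]
}}

```text
t: 7.15
ee_pos: [529.7, 24.2, 218.2]
ee_rot: [0.0, 1.0, 0.0, 0.0]
ft_force: [-0.3, -1.1, -1.3]
grip_width: 27.1
grip_force: 40.4
```

Emit:
{"name": "servo_tool", "arguments": {
  "motion": [
    {"x":2,"y":40,"z":0,"yaw":0,"jaw":1},
    {"x":2,"y":40,"z":0,"yaw":0,"jaw":1},
    {"x":0,"y":40,"z":0,"yaw":0,"jaw":1},
    {"x":0,"y":40,"z":0,"yaw":0,"jaw":1},
    {"x":0,"y":40,"z":0,"yaw":0,"jaw":1},
    {"x":0,"y":25,"z":0,"yaw":0,"jaw":1},
    {"x":0,"y":10,"z":0,"yaw":0,"jaw":1},
    {"x":0,"y":0,"z":0,"yaw":0,"jaw":1},
    {"x":0,"y":0,"z":0,"yaw":0,"jaw":1}
  ]
}}

```text
t: 8.05
ee_pos: [526.5, 256.2, 217.6]
ee_rot: [0.001, 1.0, -0.0, 0.0]
ft_force: [-0.1, -0.8, -1.0]
grip_width: 27.1
grip_force: 40.5
```

Run:
```python
from h import *
s=bot.sense();print(s["ee_pos"],s["ee_rot"],s["joint_pos"].round(2))
p,d,W,cal=look("wrist","w3")
z=W[...,2]
r=(abs(W[...,0]-526)<50)&(abs(W[...,1]-266)<50)
T=W[r&(z>6)&(z<11)]
red=(p[...,0]>100)&(p[...,1]<60)&(abs(z-8)<6)&r
print(cv2.minAreaRect(np.float32(W[red][:,:2])))
# held coupler cap / flange
for lo,hi in((175,205),(205,225),(240,260)):
    T=W[(z>lo)&(z<hi)&(abs(W[...,1]-s["ee_pos"][1])<30)]; print(lo,len(T), T.mean(0).round(1) if len(T) else '')
```

```text
[526.45824314 256.16076141 217.5621658 ] [ 6.94137871e-04  9.99999638e-01 -4.77077300e-04  1.20808932e-04] [-0.92  0.23  0.46  1.68 -0.1   1.26  1.13]
((525.1687622070312, 264.7196044921875), (88.02852630615234, 87.34725952148438), 20.604148864746094)
175 2436 [510.6 256.9 199.5]
205 1627 [515.4 256.9 216.9]
240 6187 [520.6 256.6 249.5]
```

View pics/w3.png

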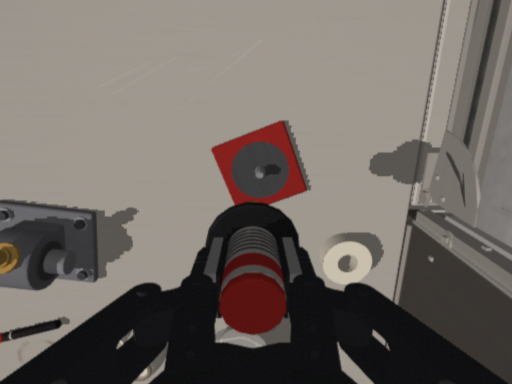

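Emit:
{"name": "servo_tool", "arguments": {
  "motion": [
    {"x":1,"y":9,"z":0,"yaw":0,"jaw":1},
    {"x":0,"y":0,"z":25,"yaw":0,"jaw":1},
    {"x":0,"y":0,"z":35,"yaw":0,"jaw":1},
    {"x":0,"y":0,"z":35,"yaw":0,"jaw":1},
    {"x":0,"y":0,"z":20,"yaw":0,"jaw":1},
    {"x":0,"y":0,"z":0,"yaw":0,"jaw":1},
    {"x":0,"y":0,"z":0,"yaw":0,"jaw":1}
  ]
}}

```text
t: 8.8
ee_pos: [525.4, 266.8, 103.0]
ee_rot: [0.0, 1.0, -0.0, 0.0]
ft_force: [-0.1, 0.5, -0.7]
grip_width: 27.1
grip_force: 40.5
```

Run:
```python
from h import *
s=bot.sense();print(s["ee_pos"])
p,d,W,cal=look("wrist","w4"); p,d,W,cal=look("scene"); 
r,c=np.array([280,165]),0
cv2.imwrite("pics/s4.png",cv2.resize(p[130:220,140:260,::-1],(800,600),interpolation=cv2.INTER_CUBIC))
```

```text
[525.43151633 266.79667083 102.99914198]
```

View pics/w4.png

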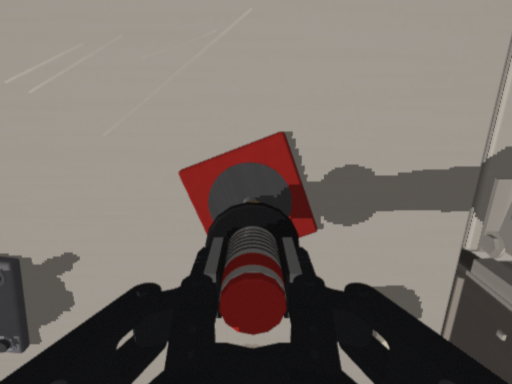

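Emit:
{"name": "servo_tool", "arguments": {
  "motion": [
    {"x":0,"y":-1,"z":5,"yaw":0,"jaw":1},
    {"x":0,"y":0,"z":8,"yaw":0,"jaw":1},
    {"x":0,"y":0,"z":8,"yaw":0,"jaw":1},
    {"x":0,"y":0,"z":6,"yaw":0,"jaw":1},
    {"x":0,"y":0,"z":6,"yaw":0,"jaw":1},
    {"x":0,"y":0,"z":0,"yaw":0,"jaw":1},
    {"x":0,"y":0,"z":0,"yaw":0,"jaw":1}
  ]
}}

```text
t: 9.6
ee_pos: [525.0, 265.9, 69.2]
ee_rot: [-0.0, 1.0, -0.0, -0.0]
ft_force: [-0.5, 0.6, -0.8]
grip_width: 27.1
grip_force: 40.6
```

Clean entry, no contact force. Release slowly and back off.

Emit:
{"name": "servo_tool", "arguments": {
  "motion": [
    {"x":0,"y":0,"z":1,"yaw":0,"jaw":1},
    {"x":0,"y":0,"z":0,"yaw":0,"jaw":0.6},
    {"x":0,"y":0,"z":0,"yaw":0,"jaw":0.4},
    {"x":0,"y":0,"z":0,"yaw":0,"jaw":0},
    {"x":0,"y":0,"z":0,"yaw":0,"jaw":0},
    {"x":0,"y":0,"z":0,"yaw":0,"jaw":0},
    {"x":0,"y":0,"z":-15,"yaw":0,"jaw":0},
    {"x":0,"y":0,"z":-35,"yaw":0,"jaw":0},
    {"x":0,"y":0,"z":-40,"yaw":0,"jaw":0},
    {"x":0,"y":0,"z":-40,"yaw":0,"jaw":0},
    {"x":0,"y":0,"z":-30,"yaw":0,"jaw":0},
    {"x":0,"y":0,"z":0,"yaw":0,"jaw":0}
  ]
}}

```text
t: 10.8
ee_pos: [527.2, 266.7, 234.4]
ee_rot: [0.0, 1.0, 0.003, 0.003]
ft_force: [0.0, -0.5, 0.5]
grip_width: 85.2
grip_force: 0.0
```

Run:
```python
from h import *
print(bot.sense()["ee_pos"])
p,d,W,cal=look("wrist"); z=W[...,2]
r=(abs(W[...,0]-526)<50)&(abs(W[...,1]-266)<50)
for a,b in((96,104),(47,53)):
    T=W[r&(z>a)&(z<b)]; print(len(T),circ(T[:,:2]) if len(T) else '', T[:,2].mean() if len(T) else '')
```

```text
[527.20493477 266.74263055 234.41767659]
653 (array([524.8, 266.6]), 13.9) 99.6136209456573
951 (array([524.7, 266.8]), 26.8) 49.63145726141094
```

Emit:
{"name": "servo_tool", "arguments": {
  "motion": [
    {"x":2,"y":-40,"z":0,"yaw":0,"jaw":0},
    {"x":2,"y":-40,"z":0,"yaw":0,"jaw":0},
    {"x":2,"y":-40,"z":0,"yaw":0,"jaw":0},
    {"x":2,"y":-40,"z":0,"yaw":0,"jaw":0},
    {"x":0,"y":-40,"z":0,"yaw":0,"jaw":0},
    {"x":0,"y":-40,"z":0,"yaw":0,"jaw":0},
    {"x":0,"y":-35,"z":0,"yaw":0,"jaw":0},
    {"x":0,"y":0,"z":0,"yaw":0,"jaw":0},
    {"x":0,"y":0,"z":0,"yaw":0,"jaw":0}
  ]
}}

```text
t: 11.75
ee_pos: [516.7, -9.6, 227.9]
ee_rot: [0.001, 1.0, 0.0, -0.0]
ft_force: [0.9, 0.8, -0.4]
grip_width: 85.3
grip_force: 0.0
```

```bash
cat > nip.py <<'E'
from h import *
from scipy.optimize import least_squares
def fit(W,p):
    z=W[...,2]
    b=(abs(W[...,0]-605)<90)&(abs(W[...,1]+8)<80)
    F=W[b&(z>9)&(z<15)]; print("foot",cv2.minAreaRect(np.float32(F[:,:2])))
    # fit: nipple axis from seat s, fixed lean 30deg at azimuth psi; surface profile
    N=W[b&(z>80)]
    prof=lambda a: np.interp(a,[0,23,31,31.5,38,40],[8,8,6,5.5,5.5,4])
    def res(q):
        n=np.array([-.5*np.cos(q[3]),-.5*np.sin(q[3]),.8660254]); v=N-q[:3]
        a=v@n; r=np.linalg.norm(v-np.outer(a,n),axis=1)
        e=r-prof(a); e=np.where(a>40,np.hypot(np.maximum(r-4,0),a-40),e)
        use=(a>8)&(r<18)
        brass=np.where((a<=8)&(r<22),a,0)  # shoulder top
        return np.where(use,e,brass)
    for psi in (-.13,):
        s=least_squares(res,[600,-8,78,psi],loss="soft_l1",f_scale=1.0)
        q=s.x; e=res(q); print("seat",q[:3].round(1),"psi",np.degrees(q[3]).round(1),"rms",np.sqrt(np.median(e**2)).round(2),len(N))
    return q
E
python3 - <<'E'
from nip import *
print(bot.sense()["ee_pos"])
p,d,W,cal=look("wrist"); fit(W,p)
cv2.imwrite("pics/n1.png",cv2.resize(p[100:340,140:460,::-1],(800,600),interpolation=cv2.INTER_CUBIC))
m,c=mask("wrist","nipple_pin");print(c, None if m is None else W[m].mean(0))
E
```

```text
[516.66424655  -9.59868533 227.92450746]
foot ((619.7844848632812, -5.942893981933594), (119.5338363647461, 99.72850799560547), 82.37718963623047)
seat [601.5  -3.8  77.6] psi -10.0 rms 0.0 4935
0.58 [nan nan nan]
```

View pics/n1.png

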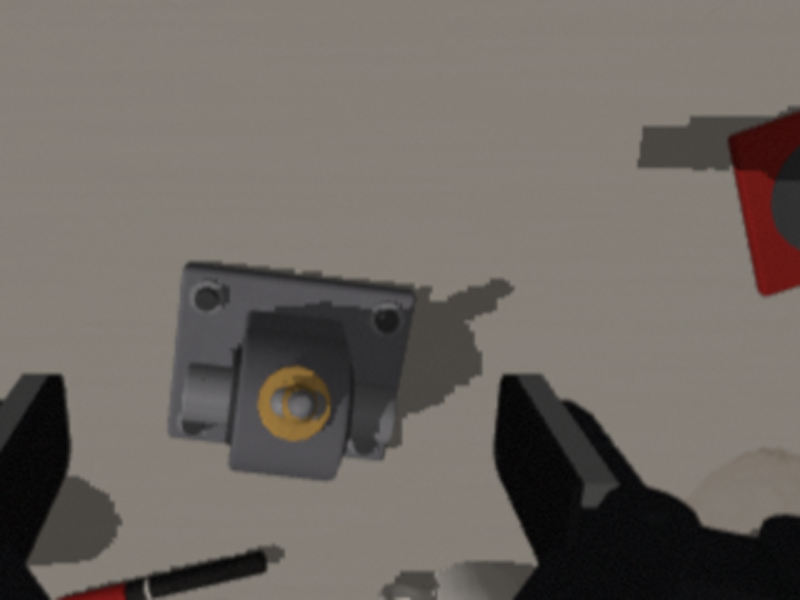

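```bash
sed -i 's/N=W\[b&(z>80)\]/N=W[(abs(W[...,0]-592)<33)\&(abs(W[...,1]+5)<22)\&(z>76)\&(z<125)]/' nip.py
python3 - <<'E'
from nip import *
p,d,W,cal=look("wrist"); q=fit(W,p)
fit(np.load("w2.npz")["W"],p)
# brass ring centre by colour, pin tip
z=W[...,2]; b=(abs(W[...,0]-592)<40)&(abs(W[...,1]+5)<30)&(z>55)
Q=W[b&(p[...,0]>p[...,2].astype(int)+40)]; print(len(Q),((Q.min(0)+Q.max(0))/2).round(1),np.ptp(Q,axis=0).round(1))
T=W[b&(z>108)&(z<125)]; print("tip",len(T),T.mean(0).round(1))
m=b&(p[...,0]>p[...,2].astype(int)+40); v,u=np.where(m); print("ring px",(u.min()+u.max())/2,(v.min()+v.max())/2, "r",np.ptp(u)/2,np.ptp(v)/2)
v,u=np.where(b&(z>108)&(z<125)); print("tip px",u.mean(),v.mean())
n=np.array([-.5*np.cos(q[3]),-.5*np.sin(q[3]),.866])
for a in(0,40):
    c=cal["R"]@(q[:3]+a*n)+cal["t"]; print(a,(cal["K"]@c/c[2])[:2].round(1))
E
```

```text
foot ((619.8595581054688, -5.844230651855469), (119.7295913696289, 99.85702514648438), 82.47822570800781)
seat [602.7   5.5  74.9] psi 30.1 rms 1.81 891
foot ((618.5411376953125, -6.5715789794921875), (119.62001037597656, 97.70032501220703), 82.44047546386719)
seat [601.9  -4.4  76.8] psi -10.3 rms 0.95 973
451 [600.8  -4.   87.9] [37.5 30.4 38.4]
tip 96 [583.   -1.2 111.1]
ring px 255.0 260.5 r 14.0 14.5
tip px 258.40625 261.1041666666667
0 [263.7 259.8]
40 [254.8 262.4]
```

Run:
```python
from nip import *
cal=bot.get_calibration("wrist"); C=-cal["R"].T@cal["t"]
def bp(u,v,z):
    r=cal["R"].T@np.linalg.inv(cal["K"])@[u,v,1]; return C+r*(z-C[2])/r[2]
s=bp(255,260.5,78);t=bp(258.4,261.1,112);print(C,s.round(1),t.round(1),(t-s).round(1))
# constrained fit psi=-7.5
p,d,W,cal=look("wrist")
N=W[(abs(W[...,0]-592)<33)&(abs(W[...,1]+5)<22)&(W[...,2]>76)&(W[...,2]<125)]
n=np.array([-.4957,.0653,.866])
def res(q):
    v=N-q;a=v@n;r=np.linalg.norm(v-np.outer(a,n),axis=1)
    e=np.where(a>39,a-40,r-np.interp(a,[0,23,31,31.5,38,40],[8,8,6,5.5,5.5,4]))
    return np.where(a<6,a,e)
for s0 in ([600,-4,78],[604,-2,78],[598,-6,78]):
    f=least_squares(res,s0,loss="soft_l1",f_scale=.7); print(f.x.round(1),f.cost)
```

```text
[437.52911364  -6.94954031 359.48467226] [601.8  -3.8  78. ] [582.6  -1.  112. ] [-19.2   2.8  34. ]
[603.7  -4.2  73.7] 1606.0184839905066
[603.7  -4.2  73.7] 1606.0184840022584
[603.7  -4.2  73.7] 1606.0184841741961
```

Emit:
{"name": "servo_tool", "arguments": {
  "motion": [
    {"x":15,"y":-37,"z":0,"yaw":0,"jaw":0},
    {"x":16,"y":-37,"z":0,"yaw":0,"jaw":0},
    {"x":16,"y":-37,"z":0,"yaw":0,"jaw":0},
    {"x":16,"y":-37,"z":0,"yaw":0,"jaw":0},
    {"x":16,"y":-37,"z":0,"yaw":0,"jaw":0},
    {"x":15,"y":-37,"z":0,"yaw":0,"jaw":0},
    {"x":0,"y":0,"z":30,"yaw":0,"jaw":0},
    {"x":0,"y":0,"z":30,"yaw":0,"jaw":0},
    {"x":0,"y":0,"z":0,"yaw":0,"jaw":0},
    {"x":0,"y":0,"z":0,"yaw":0,"jaw":0}
  ]
}}

```text
t: 12.95
ee_pos: [423.4, -230.5, 168.7]
ee_rot: [-0.001, 1.0, -0.0, -0.001]
ft_force: [-0.1, 0.4, 0.7]
grip_width: 85.3
grip_force: 0.0
```

Emit:
{"name": "servo_tool", "arguments": {
  "motion": [
    {"x":1,"y":-2,"z":20,"yaw":0,"jaw":0},
    {"x":0,"y":0,"z":40,"yaw":0,"jaw":0},
    {"x":0,"y":0,"z":30,"yaw":0,"jaw":0},
    {"x":0,"y":0,"z":10,"yaw":0,"jaw":0},
    {"x":0,"y":0,"z":0,"yaw":0,"jaw":0},
    {"x":0,"y":0,"z":0,"yaw":0,"jaw":0.5},
    {"x":0,"y":0,"z":0,"yaw":0,"jaw":1},
    {"x":0,"y":0,"z":0,"yaw":0,"jaw":1},
    {"x":0,"y":0,"z":0,"yaw":0,"jaw":1},
    {"x":0,"y":0,"z":0,"yaw":0,"jaw":1},
    {"x":0,"y":0,"z":0,"yaw":0,"jaw":1},
    {"x":0,"y":0,"z":0,"yaw":0,"jaw":1}
  ],
  "force": 30
}}

```text
t: 14.15
ee_pos: [422.9, -233.1, 69.1]
ee_rot: [-0.0, 1.0, 0.0, 0.001]
ft_force: [-1.0, 1.0, 7.1]
grip_width: 27.0
grip_force: 29.8
```

Emit:
{"name": "servo_tool", "arguments": {
  "motion": [
    {"x":0,"y":0,"z":-15,"yaw":0,"jaw":1},
    {"x":0,"y":0,"z":-20,"yaw":0,"jaw":1},
    {"x":0,"y":0,"z":-15,"yaw":0,"jaw":1},
    {"x":-20,"y":0,"z":0,"yaw":0,"jaw":1},
    {"x":-30,"y":-1,"z":0,"yaw":0,"jaw":1},
    {"x":-30,"y":-1,"z":0,"yaw":0,"jaw":1},
    {"x":-25,"y":-1,"z":0,"yaw":0,"jaw":1},
    {"x":-14,"y":0,"z":0,"yaw":0,"jaw":1},
    {"x":0,"y":0,"z":0,"yaw":0,"jaw":1},
    {"x":0,"y":0,"z":0,"yaw":0,"jaw":1}
  ]
}}

```text
t: 15.15
ee_pos: [540.4, -236.1, 117.9]
ee_rot: [-0.0, 1.0, -0.0, -0.001]
ft_force: [-0.0, -0.6, -2.8]
grip_width: 27.4
grip_force: 30.4
```

Emit:
{"name": "servo_tool", "arguments": {
  "motion": [
    {"x":-1.4,"y":0,"z":11,"yaw":0,"jaw":1},
    {"x":0,"y":0,"z":15,"yaw":0,"jaw":1},
    {"x":0,"y":0,"z":10,"yaw":0,"jaw":1},
    {"x":0,"y":0,"z":5,"yaw":0,"jaw":1},
    {"x":0,"y":0,"z":0,"yaw":0,"jaw":1},
    {"x":0,"y":0,"z":0,"yaw":0,"jaw":1}
  ],
  "force": 25
}}

```text
t: 15.75
ee_pos: [542.6, -236.1, 77.4]
ee_rot: [-0.0, 1.0, -0.0, -0.0]
ft_force: [-0.3, 0.6, -2.0]
grip_width: 27.5
grip_force: 30.4
```

Emit:
{"name": "servo_tool", "arguments": {
  "motion": [
    {"x":3,"y":0,"z":0,"yaw":0,"jaw":1},
    {"x":3,"y":0,"z":0.1,"yaw":0,"jaw":1},
    {"x":3,"y":0,"z":0.2,"yaw":0,"jaw":1},
    {"x":3,"y":0,"z":0.4,"yaw":0,"jaw":1},
    {"x":3,"y":0,"z":0.4,"yaw":0,"jaw":1},
    {"x":3,"y":0,"z":0.7,"yaw":0,"jaw":1},
    {"x":3,"y":0,"z":0.8,"yaw":0,"jaw":1},
    {"x":0,"y":0,"z":0,"yaw":0,"jaw":1},
    {"x":0,"y":0,"z":0,"yaw":0,"jaw":1}
  ]
}}

```text
t: 16.65
ee_pos: [523.0, -236.1, 75.5]
ee_rot: [-0.0, 1.0, -0.0, 0.002]
ft_force: [5.3, -0.6, -5.5]
grip_width: 27.3
grip_force: 30.4
```

Run:
```python
from h import *
s=bot.sense();print(s["ee_pos"],s["ft_force"])
p,d,W,cal=look("wrist","t1")
z=W[...,2]; P=s["ee_pos"]
g=(p[...,1]>p[...,0].astype(int)+25)&(abs(W[...,0]-P[0])<60)&(abs(W[...,1]-P[1])<25)&(z>60)
T=W[g]; c=T.mean(0); u,S,v=np.linalg.svd(T-c,full_matrices=False); print(len(T),c.round(1),S,v[2])
```

```text
[ 523.01833416 -236.09496985   75.48765909] [ 5.3122712  -0.590097   -5.52542217]
3535 [ 519.4 -235.3  104.2] [439.12739166 401.54675161 211.07994969] [ 0.44342896 -0.05376772 -0.89469536]
```

View pics/t1.png

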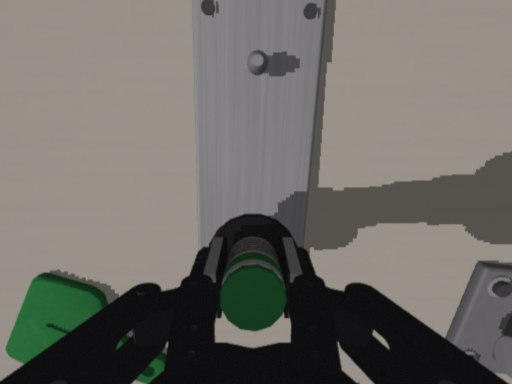

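Emit:
{"name": "servo_tool", "arguments": {
  "motion": [
    {"x":3,"y":0,"z":0.9,"yaw":0,"jaw":1},
    {"x":3,"y":0,"z":1.2,"yaw":0,"jaw":1},
    {"x":3,"y":0,"z":1.4,"yaw":0,"jaw":1},
    {"x":3,"y":0,"z":1.5,"yaw":0,"jaw":1},
    {"x":2,"y":0,"z":1,"yaw":0,"jaw":1},
    {"x":0,"y":0,"z":0,"yaw":0,"jaw":1},
    {"x":0,"y":0,"z":0,"yaw":0,"jaw":1}
  ]
}}

```text
t: 17.4
ee_pos: [509.3, -236.1, 69.7]
ee_rot: [-0.0, 1.0, -0.0, 0.002]
ft_force: [5.4, -0.8, -6.1]
grip_width: 27.2
grip_force: 29.8
```

```bash
cat > tilt.py <<'E'
from h import *
from scipy.optimize import least_squares
from scipy.spatial.transform import Rotation as Ro
def tilt(name=None):
    s=bot.sense(); p,d,W,cal=look("wrist",name)
    R=Ro.from_quat(s["ee_rot"]).as_matrix()
    T=(W-s["ee_pos"])@R      # tool frame: x,y,z(down)
    T=T[(abs(T[...,1])<12)&(abs(T[...,0])<60)&(T[...,2]>-45)&(T[...,2]<30)]
    def cyl(a,r,lo,hi,rad):
        q=np.stack([r-rad,np.maximum(lo-a,a-hi)],-1)
        return np.linalg.norm(np.maximum(q,0),axis=-1)+np.minimum(q.max(-1),0)
    def res(q,th_only=False):
        x,z,th,y=q; n=np.array([np.sin(th),0,-np.cos(th)])  # mouth->cap, tool frame
        v=T-np.array([x,y,z])+67*n   # q point is axis point 67 above mouth
        a=v@n; r=np.linalg.norm(v-np.outer(a,n),axis=1)
        return np.minimum(np.minimum(cyl(a,r,0,36,15),cyl(a,r,36,42,27)),cyl(a,r,42,92,14))
    best=min((least_squares(res,[0,-8,t,0],loss="soft_l1",f_scale=.7) for t in(0,.3,.55)),key=lambda f:f.cost)
    x,z,th,y=best.x; n=np.array([np.sin(th),0,-np.cos(th)])
    print("TCP",s["ee_pos"].round(1),"F",s["ft_force"].round(1),"tilt",np.degrees(th).round(1),"ax pt x,y,z tool",np.round([x,y,z],1),"mouth tool",(np.array([x,y,z])-67*n).round(1),len(T),"med",np.median(abs(best.fun)).round(2))
    return best.x
E
python3 -c "
from tilt import *
tilt()"
```

```text
TCP [ 509.3 -236.1   69.7] F [ 5.4 -0.8 -6.1] tilt 22.4 ax pt x,y,z tool [-6.   1.  -6.1] mouth tool [-31.5   1.   55.9] 4856 med 0.37
```

Emit:
{"name": "servo_tool", "arguments": {
  "motion": [
    {"x":0,"y":0,"z":-1,"yaw":0,"jaw":1},
    {"x":3,"y":0,"z":0.5,"yaw":0,"jaw":1},
    {"x":3,"y":0,"z":0.8,"yaw":0,"jaw":1},
    {"x":3,"y":0,"z":1,"yaw":0,"jaw":1},
    {"x":2,"y":0,"z":1,"yaw":0,"jaw":1},
    {"x":0,"y":0,"z":0,"yaw":0,"jaw":1},
    {"x":0,"y":0,"z":0,"yaw":0,"jaw":1}
  ]
}}

```text
t: 18.15
ee_pos: [497.4, -236.1, 67.0]
ee_rot: [-0.0, 1.0, -0.0, 0.001]
ft_force: [5.0, -0.4, -2.8]
grip_width: 27.1
grip_force: 28.0
```

```bash
python3 -c "
from tilt import *
tilt('t2')"
```

```text
TCP [ 497.4 -236.1   67. ] F [ 5.  -0.4 -2.8] tilt 32.3 ax pt x,y,z tool [-8.9  1.8 -6.9] mouth tool [-44.7   1.8  49.7] 4564 med 0.44
```

Emit:
{"name": "servo_tool", "arguments": {
  "motion": [
    {"x":-2,"y":0,"z":0,"yaw":0,"jaw":1},
    {"x":2.5,"y":0,"z":-4,"yaw":0,"jaw":1},
    {"x":5,"y":0,"z":-8,"yaw":0,"jaw":1},
    {"x":5,"y":0,"z":-10,"yaw":0,"jaw":1},
    {"x":4,"y":0,"z":-20,"yaw":0,"jaw":1},
    {"x":0,"y":0,"z":-40,"yaw":0,"jaw":1},
    {"x":0,"y":0,"z":-40,"yaw":0,"jaw":1},
    {"x":0,"y":0,"z":-30,"yaw":0,"jaw":1},
    {"x":0,"y":0,"z":0,"yaw":0,"jaw":1},
    {"x":0,"y":0,"z":0,"yaw":0,"jaw":1}
  ],
  "force": 60
}}

```text
t: 19.2
ee_pos: [481.4, -235.9, 218.3]
ee_rot: [-0.0, 1.0, 0.0, -0.0]
ft_force: [0.1, 0.2, -3.3]
grip_width: 26.9
grip_force: 59.6
```

```bash
python3 -c "
from tilt import *
tilt('t3')"
```

```text
TCP [ 481.4 -235.9  218.3] F [ 0.1  0.2 -3.3] tilt 30.8 ax pt x,y,z tool [-9.   1.5 -6.8] mouth tool [-43.3   1.5  50.7] 4548 med 0.43
```

View pics/t3.png

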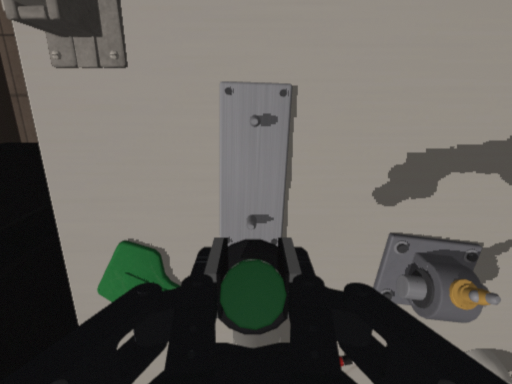

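Emit:
{"name": "servo_tool", "arguments": {
  "motion": [
    {"x":0,"y":0,"z":0,"yaw":7.5,"jaw":1},
    {"x":-0.8,"y":24,"z":0,"yaw":0,"jaw":1},
    {"x":-0.8,"y":40,"z":0,"yaw":0,"jaw":1},
    {"x":-0.8,"y":40,"z":0,"yaw":0,"jaw":1},
    {"x":-0.8,"y":40,"z":0,"yaw":0,"jaw":1},
    {"x":-0.8,"y":40,"z":0,"yaw":0,"jaw":1},
    {"x":-0.8,"y":30,"z":5,"yaw":0,"jaw":1},
    {"x":-0.8,"y":20,"z":5,"yaw":0,"jaw":1},
    {"x":0,"y":10,"z":10,"yaw":0,"jaw":1},
    {"x":0,"y":0,"z":0,"yaw":0,"jaw":1},
    {"x":0,"y":0,"z":0,"yaw":0,"jaw":1}
  ]
}}

```text
t: 20.35
ee_pos: [518.7, 3.7, 197.6]
ee_rot: [0.066, 0.998, -0.001, -0.001]
ft_force: [-0.3, 0.0, -2.8]
grip_width: 26.6
grip_force: 59.6
```

```bash
cat > plan.py <<'E'
from tilt import *
def plan(out):
    x,z,th,y=tilt(); s=bot.sense(); R=Ro.from_quat(s["ee_rot"]).as_matrix()
    n=np.array([np.sin(th),0,-np.cos(th)]); m=s["ee_pos"]+R@(np.array([x,y,z])-67*n); nn=np.array([-.4957,.0653,.866])
    S=np.array([601.8,-3.8,78]); v=m-S; a=v@nn
    print("axis world",(R@n).round(3),"mouth",m.round(1),"out",a.round(1),"lateral",(v-a*nn).round(1))
    print("move tool",(R.T@(S+out*nn-m)).round(1),"nipple dir tool",(R.T@nn).round(3))
E
python3 -c "
from plan import *
plan(48)
p,d,W,cal=look('wrist','a1')"
```

```text
TCP [518.7   3.7 197.6] F [-0.3  0.  -2.8] tilt 30.8 ax pt x,y,z tool [-8.8  1.4 -6.8] mouth tool [-43.1   1.4  50.8] 4563 med 0.43
axis world [-0.507  0.068  0.859] mouth [561.8  -1.  147.3] out 80.0 lateral [-0.3 -2.4  0. ]
move tool [-16.    2.5  27.7] nipple dir tool [ 0.501 -0.002 -0.866]
```

Emit:
{"name": "servo_tool", "arguments": {
  "motion": [
    {"x":-4,"y":2.5,"z":7,"yaw":0,"jaw":1},
    {"x":-6,"y":0,"z":10.4,"yaw":0,"jaw":1},
    {"x":-6,"y":0,"z":10.3,"yaw":0,"jaw":1},
    {"x":0,"y":0,"z":0,"yaw":0,"jaw":1},
    {"x":0,"y":0,"z":0,"yaw":0,"jaw":1}
  ]
}}

```text
t: 20.95
ee_pos: [535.4, 5.2, 170.1]
ee_rot: [0.065, 0.998, -0.001, -0.001]
ft_force: [-0.6, 0.7, -2.9]
grip_width: 26.6
grip_force: 59.6
```

```bash
python3 -c "
from plan import *
plan(36)
p,d,W,cal=look('scene')
cv2.imwrite('pics/s5.png',cv2.resize(p[140:240,200:330,::-1],(780,600),interpolation=cv2.INTER_CUBIC))"
```

```text
TCP [535.4   5.2 170.1] F [-0.6  0.7 -2.9] tilt 30.8 ax pt x,y,z tool [-8.9  1.5 -6.9] mouth tool [-43.2   1.5  50.7] 4557 med 0.44
axis world [-0.507  0.067  0.859] mouth [578.6   1.1 119.8] out 48.0 lateral [0.6 1.7 0.2]
move tool [-5.6 -1.8 10.6] nipple dir tool [ 0.5   -0.001 -0.866]
```

View pics/s5.png

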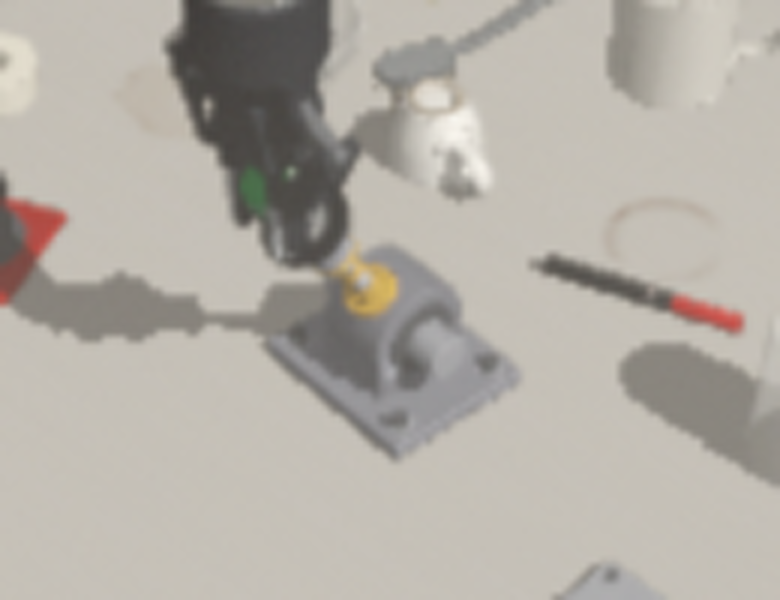

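Emit:
{"name": "servo_tool", "arguments": {
  "motion": [
    {"x":0.4,"y":-1.7,"z":0.2,"yaw":0,"jaw":1},
    {"x":0,"y":0,"z":0,"yaw":0,"jaw":1},
    {"x":-2,"y":0,"z":3.5,"yaw":0,"jaw":1},
    {"x":-2,"y":0,"z":3.5,"yaw":0,"jaw":1},
    {"x":-2,"y":0,"z":3.5,"yaw":0,"jaw":1},
    {"x":0,"y":0,"z":0,"yaw":0,"jaw":1}
  ]
}}

```text
t: 21.65
ee_pos: [540.9, 3.2, 159.3]
ee_rot: [0.065, 0.998, -0.0, -0.0]
ft_force: [-0.2, 1.1, -2.8]
grip_width: 26.6
grip_force: 59.6
```

```bash
python3 -c "
from plan import *
plan(24)"
```

```text
TCP [540.9   3.2 159.3] F [-0.2  1.1 -2.8] tilt 30.7 ax pt x,y,z tool [-8.6  1.4 -6.7] mouth tool [-42.8   1.4  50.9] 4553 med 0.42
axis world [-0.505  0.067  0.86 ] mouth [583.5  -1.1 108.7] out 35.8 lateral [-0.6  0.4 -0.3]
move tool [-6.5 -0.3  9.9] nipple dir tool [ 0.501 -0.    -0.866]
```

Emit:
{"name": "servo_tool", "arguments": {
  "motion": [
    {"x":-2,"y":0,"z":3.3,"yaw":0,"jaw":1},
    {"x":-2,"y":0,"z":3.3,"yaw":0,"jaw":1},
    {"x":-2.2,"y":0,"z":3.3,"yaw":0,"jaw":1},
    {"x":0,"y":0,"z":0,"yaw":0,"jaw":1},
    {"x":0,"y":0,"z":0,"yaw":0,"jaw":1}
  ]
}}

```text
t: 22.2
ee_pos: [547.1, 2.2, 150.0]
ee_rot: [0.065, 0.998, -0.0, -0.0]
ft_force: [-0.6, 0.4, -3.8]
grip_width: 26.6
grip_force: 59.6
```

```bash
python3 -c "
from plan import *
plan(16)"
```

```text
TCP [547.1   2.2 150. ] F [-0.6  0.4 -3.8] tilt 30.8 ax pt x,y,z tool [-8.6  1.6 -6.7] mouth tool [-42.9   1.6  50.8] 4558 med 0.43
axis world [-0.507  0.067  0.859] mouth [589.8  -1.8  99.3] out 24.5 lateral [0.2 0.4 0.1]
move tool [-4.1 -0.5  7.4] nipple dir tool [ 0.5    0.    -0.866]
```

Still free. Raise the grip and press over the balls.

Emit:
{"name": "servo_tool", "arguments": {
  "motion": [
    {"x":-2,"y":0,"z":3.5,"yaw":0,"jaw":1},
    {"x":-2,"y":0,"z":3.5,"yaw":0,"jaw":1},
    {"x":0,"y":0,"z":0,"yaw":0,"jaw":1},
    {"x":0,"y":0,"z":0,"yaw":0,"jaw":1}
  ],
  "force": 90
}}

```text
t: 22.65
ee_pos: [551.2, 2.0, 142.9]
ee_rot: [0.065, 0.998, -0.0, 0.0]
ft_force: [0.8, 1.7, -3.5]
grip_width: 26.0
grip_force: 88.6
```

```bash
python3 -c "
from plan import *
plan(9)"
```

```text
TCP [551.2   2.  142.9] F [ 0.8  1.7 -3.5] tilt 30.7 ax pt x,y,z tool [-8.6  1.5 -6.6] mouth tool [-42.8   1.5  51. ] 4539 med 0.42
axis world [-0.507  0.066  0.86 ] mouth [593.8  -2.1  91.9] out 16.1 lateral [-0.   0.6 -0.1]
move tool [-3.6 -0.6  6.1] nipple dir tool [ 0.5    0.    -0.866]
```

Emit:
{"name": "servo_tool", "arguments": {
  "motion": [
    {"x":-1.5,"y":0,"z":2.6,"yaw":0,"jaw":1},
    {"x":-1.5,"y":0,"z":2.6,"yaw":0,"jaw":1},
    {"x":-1,"y":0,"z":1.8,"yaw":0,"jaw":1},
    {"x":0,"y":0,"z":0,"yaw":0,"jaw":1},
    {"x":0,"y":0,"z":0,"yaw":0,"jaw":1}
  ]
}}

```text
t: 23.2
ee_pos: [555.0, 1.2, 136.2]
ee_rot: [0.065, 0.998, -0.0, -0.0]
ft_force: [-1.9, -0.0, 1.5]
grip_width: 26.1
grip_force: 89.2
```

```bash
python3 -c "
from plan import *
plan(4)"
```

```text
TCP [555.    1.2 136.2] F [-1.9 -0.   1.5] tilt 30.7 ax pt x,y,z tool [-8.7  1.2 -6.7] mouth tool [-43.    1.2  50.9] 4554 med 0.43
axis world [-0.507  0.067  0.86 ] mouth [597.7  -3.3  85.4] out 8.4 lateral [ 0.1 -0.   0.1]
move tool [-2.1 -0.   3.9] nipple dir tool [ 0.5    0.    -0.866]
```

Emit:
{"name": "servo_tool", "arguments": {
  "motion": [
    {"x":-1.5,"y":0,"z":2.6,"yaw":0,"jaw":1},
    {"x":-1.5,"y":0,"z":2.6,"yaw":0,"jaw":1},
    {"x":0,"y":0,"z":0,"yaw":0,"jaw":1},
    {"x":0,"y":0,"z":0,"yaw":0,"jaw":1}
  ]
}}

```text
t: 23.65
ee_pos: [558.0, 0.8, 130.9]
ee_rot: [0.065, 0.998, -0.0, -0.0]
ft_force: [-4.2, -0.1, 4.6]
grip_width: 25.9
grip_force: 89.7
```

```bash
python3 -c "
from plan import *
plan(0)"
```

```text
TCP [558.    0.8 130.9] F [-4.2 -0.1  4.6] tilt 30.7 ax pt x,y,z tool [-8.5  1.1 -6.6] mouth tool [-42.7   1.1  51. ] 4542 med 0.43
axis world [-0.506  0.067  0.86 ] mouth [600.4  -3.7  80. ] out 2.4 lateral [-0.2 -0.  -0.1]
move tool [-1.4  0.   2. ] nipple dir tool [ 0.5    0.    -0.866]
```

Emit:
{"name": "servo_tool", "arguments": {
  "motion": [
    {"x":-0.8,"y":0,"z":1.3,"yaw":0,"jaw":1},
    {"x":-0.7,"y":0,"z":1.3,"yaw":0,"jaw":1},
    {"x":0,"y":0,"z":0,"yaw":0,"jaw":1},
    {"x":0,"y":0,"z":0,"yaw":0,"jaw":1}
  ]
}}

```text
t: 24.1
ee_pos: [558.9, 0.7, 129.4]
ee_rot: [0.065, 0.998, 0.001, -0.001]
ft_force: [-14.4, 1.2, 21.6]
grip_width: 26.5
grip_force: 91.6
```

Emit:
{"name": "servo_tool", "arguments": {
  "motion": [
    {"x":-0.7,"y":0,"z":1.3,"yaw":0,"jaw":1},
    {"x":0,"y":0,"z":0,"yaw":0,"jaw":1},
    {"x":0,"y":0,"z":0,"yaw":0,"jaw":1}
  ]
}}

```text
t: 24.4
ee_pos: [559.0, 0.7, 129.3]
ee_rot: [0.065, 0.998, 0.001, -0.002]
ft_force: [-24.6, 1.6, 38.0]
grip_width: 26.3
grip_force: 93.2
```

```bash
python3 -c "
from plan import *
plan(0)"
```

```text
TCP [559.    0.7 129.3] F [-24.6   1.6  38. ] tilt 30.7 ax pt x,y,z tool [-8.8  1.4 -7. ] mouth tool [-43.1   1.4  50.6] 4567 med 0.43
axis world [-0.505  0.065  0.861] mouth [601.8  -3.5  78.6] out 0.5 lateral [0.3 0.3 0.1]
move tool [-0.  -0.3  0.6] nipple dir tool [ 0.503  0.002 -0.864]
```

Emit:
{"name": "servo_tool", "arguments": {
  "motion": [
    {"x":0.3,"y":0,"z":-0.6,"yaw":0,"jaw":1},
    {"x":0,"y":0,"z":0,"yaw":0,"jaw":1},
    {"x":0,"y":0,"z":0,"yaw":0,"jaw":1},
    {"x":0,"y":0,"z":0,"yaw":0,"jaw":1},
    {"x":0,"y":0,"z":0,"yaw":0,"jaw":1},
    {"x":0,"y":0,"z":0,"yaw":0,"jaw":1}
  ]
}}

```text
t: 25.05
ee_pos: [559.0, 0.7, 129.4]
ee_rot: [0.065, 0.998, 0.001, -0.001]
ft_force: [-20.4, 0.7, 30.7]
grip_width: 26.3
grip_force: 91.9
```

```bash
python3 -c "
from plan import *
plan(0)
p,d,W,cal=look('top'); z=W[...,2]
for n,c in (('red',(525,266)),):
    r=(abs(W[...,0]-c[0])<40)&(abs(W[...,1]-c[1])<40)&(z>85); print(n,W[r].mean(0).round(1),r.sum())
for t in ('glass','label_roll','marker','scraper'): print(t,[np.round(a['xyz']).tolist() for a in bot.find_in('top',t)[:1]])"
```

```text
TCP [559.    0.7 129.4] F [-20.4   0.7  30.7] tilt 30.7 ax pt x,y,z tool [-8.5  1.1 -6.8] mouth tool [-42.7   1.1  50.8] 4564 med 0.42
axis world [-0.504  0.065  0.861] mouth [601.4  -3.7  78.5] out 0.6 lateral [-0.1  0.  -0.1]
move tool [-0.4 -0.   0.5] nipple dir tool [ 0.502  0.001 -0.865]
red [525.4 263.2  98.1] 84
glass [[720.0, -225.0, 100.0]]
label_roll [[641.0, 376.0, 26.0]]
marker [[764.0, -83.0, 14.0]]
scraper [[642.0, -388.0, 11.0]]
```

Stable at a hard stop, with about 39 N along the nipple axis; the bystanders have not moved. Handing in.

```bash
python3 -c "
from plant import bot
print(bot.close_job())"
```

```text
the job is handed in; nothing more can be done
None
```

The red coupler stands upright on the reject nest, and the green coupler is snapped over the nipple and pushed home against a hard stop, still gripped and pushed with about 39 N; the job was handed in at about 25 s, but no verdict came back.

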